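# Light a mineral sample under the digital microscope

### The job

Stand the purple mineral sample upright in the middle of the microscope's small raised stage, setting it down rather than dropping it, and let go of it. Then draw the orange torch up out of its holder, turn it to a slope of about 45 degrees and finish still holding it in the air like that, lens end down, its beam pointing straight at the purple crystal from about 7 cm away and the torch touching nothing but the gripper. Leave the other samples, the brush, the beaker, the jar and the dish where they are.

Things in the scene. Friction and masses are not known exactly. Their poses are not given: they have to be found in the camera images.
- sample_center (a point): Centre (half-way up) of the purple sample, 21 mm above its underside: a black round mount 32 mm in diameter, 30 mm tall, with a purple crystal 12 mm tall, 30 mm wide on top; about 60 g. Starts upright on the tray; z axis up. Two like samples with green and yellow crystals stand about 90 mm or more away, places changing.
- sample: The same purple sample; origin at the centre of its underside, z axis up through the crystal.
- sample_crystal (a point): Middle of the purple crystal, on the sample's axis, 36 mm above its underside: the point to be lit.
- stage (a point): Centre of the top of the microscope's stage: a white disc 52 mm in diameter and 8 mm thick, 60 mm above the table, on a steel post. This frame has the microscope's yaw: its +y axis points (horizontally) towards the microscope's column and barrel.
- microscope: Fixed digital microscope; origin on the table under the stage's centre. Black base 120 mm (x) x 350 mm (y: -60 to +290) x 16 mm thick; column 24 mm thick, 286 mm tall at y = +250 mm; silver barrel in the plane x = 0, rising at 35 degrees from its tip at y = +98, z = 163 mm to y = +217, z = 246 mm; its widest disc, 60 mm across, is 28 to 38 mm up from the tip. The side towards -y is free.
- tray: Fixed wooden board 180 x 180 mm, 8 mm thick, with the three samples standing on it at corners of a 90 mm square about its centre (sides along its x and y). Origin at the centre of its underside.
- torch_center (a point): Centre (half-way along) of the orange torch: round, 130 mm long, about 80 g; lens head 26 mm in diameter for 30 mm from the lens, 22 mm beyond it, the last 15 mm a black tail cap. z axis runs from lens to tail: the beam shines along -z. Starts upright in a hole of the holder, lens down and 10 mm above the table, tail at 140 mm. Already switched on.
- torch_lens (a point): Centre of the torch's lens face, 65 mm from torch_center towards -z; same axes, beam along -z.
- torch: The same torch; origin at the lens face, z axis from lens to tail.
- holder: Fixed blue block 170 mm (x) by 80 mm (y) by 55 mm tall, origin at the centre of its underside; two holes of 29 mm diameter, 45 mm deep, at x = -45 and +45 mm, y = 0. One holds the torch and the other the brush, in changing places. The torch sits 45 mm deep, so 85 mm of it stands above the block.
- sample_green: Sample with a green crystal, bystander, same shape and size as the purple one; origin at its underside.
- sample_yellow: Sample with a yellow crystal, bystander, same shape and size as the purple one; origin at its underside.
- brush: Lens brush in the other hole of the holder, bystander: grey handle 25 mm in diameter, steel and white top 16 mm in diameter, 88 mm long, its top 98 mm above the table; origin at its underside.
- beaker: Glass beaker, bystander, 72 mm in diameter at the rim, 90 mm tall, origin at its underside.
- jar: Amber jar with white cap, bystander, 52 mm in diameter, 85 mm tall, origin at its underside.
- dish: Flat lidded glass dish, bystander, 86 mm in diameter, 16 mm tall, origin at its underside.

How it is judged (in metres and radians):
On the way, in this order (a step that is already met when the one before it is completed fails the run):
1. the purple sample stands upright and released in the middle of the stage (horizontal distance between sample_center and stage below 0.011 m and height (world z) of sample_center between 0.077 and 0.085 m and angle between sample_center's own z axis and vertical below 0.12 rad and contact force between the fingers and sample below 0.05 N and linear speed of sample below 0.03 m/s), for 0.3 s.
2. the torch is drawn clear above its holder, in the gripper (height (world z) of torch_lens above 0.07 m and contact force between the fingers and torch above 0.5 N), for 0.1 s.
At the end, for the whole second after the job is handed in: Purple sample released, at rest, upright within 7 deg, within 11 mm of stage centre. Torch held still by the gripper alone, lens low, axis 31 to 59 deg from vertical, beam within 16 mm (each cross axis) of the crystal, lens 40 to 110 mm from it and above 105 mm; others moved under 30 mm (all of step 1 and angle between torch_center's own z axis and vertical between 0.54 and 1.03 rad and x of sample_crystal in the frame of torch_lens between -0.016 and 0.016 m and y of sample_crystal in the frame of torch_lens between -0.016 and 0.016 m and z of sample_crystal in the frame of torch_lens between -0.11 and -0.04 m and height (world z) of torch_lens above 0.105 m and contact force between the fingers and torch above 0.5 N and linear speed of torch below 0.03 m/s and angular speed of torch below 0.3 rad/s and contact force between torch and microscope below 0.1 N and contact force between torch and sample below 0.1 N and contact force between torch and holder below 0.1 N); the arm keeps its last pose, push and grip.
It fails at once if the green or yellow sample is shifted by more than 30 mm (distance of any of sample_green, sample_yellow from where it was at the start of the episode above 0.03 m).
It fails at once if the brush is shifted by more than 30 mm (distance of brush from where it was at the start of the episode above 0.03 m).
It fails at once if the beaker, jar or dish is shifted by more than 30 mm (distance of any of beaker, jar, dish from where it was at the start of the episode above 0.03 m).
It fails at once if the purple sample is dropped: out of the fingers more than 25 mm above its resting height on the stage (height (world z) of sample_center above 0.106 m and contact force between the fingers and sample below 0.02 N).
It also fails if it takes over 54 s, if anything falls off the work surface, if the arm or the gripper's body presses on something with over 40 N, if the wrist force passes 120 N, or if a joint passes its speed limit or range.

### The arm

A 7-joint arm with a two-finger parallel gripper is mounted at the origin on the work surface. World frame = base frame: x ahead of the robot, y to its left, z up, the work surface at z = 0. Lengths are in m, angles in degrees, forces in N, time in s.
With the tool pointing down it reaches from about 0.425 to 0.875 m from the base axis. Payload 4.7 kg.
Tool frame: the origin (TCP) lies midway between the tips of the shut fingers; the grasp point (between the pads) lies 19 mm behind it; z points along the fingers, y is the direction in which the jaws open and shut (so a half turn about z gives the same grasp; the last joint's range is limited). The gripper opens to 87 mm and grips with 3 to 60 N. Pads are 19 mm wide; open, the fingers measure 117 mm over their backs; the gripper's body (75 mm by 190 mm) begins 51 mm behind the grasp point.
Start: joints at [74.089, 18.392, -4.016, 83.108, 1.295, 78.541, -3.26], TCP at [0.187, -0.623, 0.223] pointing down, gripper open.
Joint ranges: [-163.93, 163.93], [-17.29, 119.83], [-79.2, 71.16], [3.27, 140.29], [-89.18, 269.18], [5.43, 117.66], [-154.24, 154.24]. Speed limits (degrees/s): [147.25, 147.25, 180, 180, 180, 180, 180].

### API

Orientations are given as [roll, pitch, yaw] about the fixed x, y, z axes, in that order (R = Rz(yaw) Ry(pitch) Rx(roll)).
In Python, from cell import env gives the robot as it stands. The module is installed in compiled form; this text tells all that it offers.
- The arm moves only by the tool servo_tool, never from a script. Its argument "plan" is a list of rows, each a list of 3 entries, a list of its own where there are three numbers: the opening, from 0 (shut) to 1 (fully open), then the shift along the tool's x, y, z in cm, then the turn, a rotation vector about the tool's x, y, z in degrees. A call has 1 to 20 rows; each row shifts and turns the pose as measured when the row begins, along the tool's axes as they then stand; what a row does not reach is not made up. A row lasts 1/12 s, in which the tool goes at most 41.7 mm and 7.16 degrees, less where a joint would pass 70% of its speed; a pose out of reach is approached as far as the arm can. A call is refused whole if a number of a shift passes 4.17 or a number of a turn 7.16, either way. A call with a gripper value outside its range is refused whole. The fingers move at their own pace and stop on an object; "force" is the grip in N (left out, the last holds). Time passes only in rows, so rows that do not move let the fingers close. It gives the time, the measured TCP pose, the force and the opening at its end, in the units of the state.
- env.get_obs(): the state, without advancing time (a new reading comes with each control period).
- env.read_camera(name): name is "side" or "top" or "wrist"; returns a dict with "image" (420x560x3 uint8, blue, green, red), "fx", "fy", "cx", "cy" (pixels), "k1" (the pictures are not rectified: a ray, as slopes to the right and down, at radius r is drawn at 1 + k1 r^2 times it, then the intrinsics apply), "rvec" (rotation vector, rad) and "tvec" (3), from world to camera coordinates, as OpenCV has them; the wrist camera has in their place "T_tool_cam" (4x4, takes a point from camera to tool coordinates, whose origin is the TCP and whose axes are the flange's). Camera axes: x right, y down, z forward; pixel columns grow to the right and rows downward; lengths in m; the calibration is good to about 2 mm. A picture is of the moment at which its call begins: read the wrist's pose just before it. There is no depth.
- env.sign_off(): hands the job in, once; it reports no verdict.
The state is a dict: "time_s": time; "qpos": joint angles; "joint_velocities": joint speeds; "effort": joint torques, N m; "tool_pos": TCP position; "tool_rot": TCP orientation; "force": force on the tool from outside, world axes, zero at the start; "wrist_torque": the same for the moment, N m; "grip_width": finger opening in m.
Only numpy, scipy, OpenCV 4.12 (cv2) and the standard library are available. Lean on these libraries where they do the work, as an engineer would, in place of code of your own. Each camera call takes 0.05 s, during which the arm holds its last target. There are 200 camera calls.

## Working session

There is one attempt and no reset: what is moved stays moved. The work goes in short steps, Python scripts to look and compute and a tool call to move; the robot and the scene stay as the last step left them, time stands still between calls to the robot, and variables do not carry over. Pictures are saved under pics/ and viewed, about 8 in all and at most 12, crops included, and the job is handed in when it is done.

Besides the shell and the picture viewer there is one more tool, called after "Emit:" by a JSON object that holds its "api" and its "payload", one argument or row to a line. servo_tool: Moves the arm, as the interface text tells. Its arguments: {"type":"object","properties":{"plan":{"type":"array"},"force":{"type":"number"}},"required":["plan"]}

```bash
mkdir -p pics; cat > h.py <<'E'
import numpy as np, cv2
from cell import env
from scipy.spatial.transform import Rotation as R
def cam(n):
    o=env.get_obs(); c=env.read_camera(n); c['K']=np.array([[c['fx'],0,c['cx']],[0,c['fy'],c['cy']],[0,0,1.]])
    if n=='wrist':
        T=np.eye(4);T[:3,:3]=R.from_euler('xyz',o['tool_rot'],degrees=True).as_matrix();T[:3,3]=o['tool_pos']
        M=np.linalg.inv(T@np.array(c['T_tool_cam']))
    else:
        M=np.eye(4);M[:3,:3]=cv2.Rodrigues(np.array(c['rvec'],float))[0];M[:3,3]=np.ravel(c['tvec'])
    c['M']=M; return c
def und(c,uv):
    p=(np.array(uv,float)-[c['cx'],c['cy']])/[c['fx'],c['fy']]; s=p.copy()
    for _ in range(30): s=p/(1+c['k1']*(s@s))
    return s
def onz(c,uv,z):
    d=c['M'][:3,:3].T@np.append(und(c,uv),1); o=-c['M'][:3,:3].T@c['M'][:3,3]
    return o+d*(z-o[2])/d[2]
def proj(c,P):
    q=c['M'][:3,:3]@np.array(P)+c['M'][:3,3]; s=q[:2]/q[2]; s=s*(1+c['k1']*(s@s))
    return s*[c['fx'],c['fy']]+[c['cx'],c['cy']]
E
python3 - <<'E'
from h import *
import pickle
print(env.get_obs())
for n in('side','top','wrist'):
    c=cam(n); cv2.imwrite(f'pics/{n}0.png',c['image']); pickle.dump(c,open(n+'0.pkl','wb'))
    print(n,c['fx'],c['k1'],np.linalg.inv(c['M']).round(3).tolist())
E
```

```text
{'time_s': 0.0, 'qpos': array([74.08835706, 18.43799742, -4.01545773, 83.17609375,  1.29565894,
       78.54091442, -3.26007533]), 'joint_velocities': array([-0.03242511,  0.07686163,  0.11306595, -0.01449292,  0.01731895,
        0.00792241,  0.10383712]), 'effort': array([ 1.28317497e-04, -4.91288102e+01, -4.03756108e-01, -3.12526596e+01,
       -6.37706439e-02,  4.37250466e-02,  1.82085482e-04]), 'tool_pos': array([ 0.18677992, -0.62199663,  0.22146311]), 'tool_rot': array([-1.79890276e+02,  6.51587993e-03,  1.67214114e+01]), 'force': array([0.36813605, 0.07118129, 1.20295385]), 'wrist_torque': array([-0.04569842,  0.02314433, -0.06385698]), 'grip_width': 0.08707850608685576}
side 500.9507770319953 -0.05234300033062241 [[0.877, -0.25, 0.411, 0.045], [-0.48, -0.413, 0.774, -1.034], [-0.024, -0.876, -0.482, 0.716], [0.0, 0.0, 0.0, 1.0]]
top 382.568638492192 0.007610237420509935 [[-0.022, -0.989, 0.148, 0.42], [-1.0, 0.022, -0.003, -0.023], [0.0, -0.148, -0.989, 1.187], [0.0, 0.0, 0.0, 1.0]]
wrist 327.9218184000562 -0.07964931925782394 [[0.288, -0.924, -0.251, 0.256], [-0.958, -0.279, -0.073, -0.6], [-0.003, 0.261, -0.965, 0.384], [0.0, 0.0, 0.0, 1.0]]
```

View pics/top0.png

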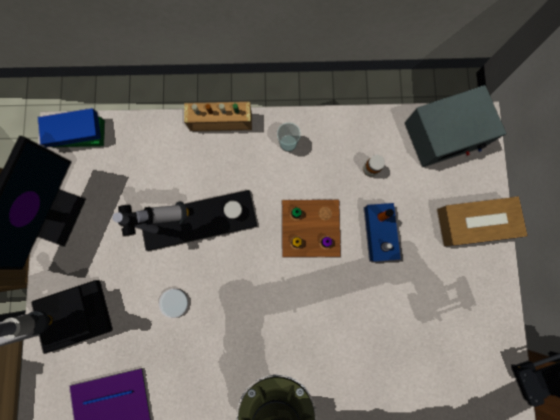

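View pics/side0.png

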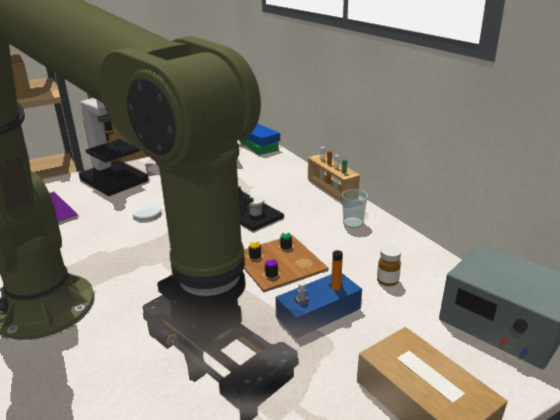

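```bash
python3 - <<'E'
from h import *
import pickle
c=pickle.load(open('top0.pkl','rb'));s=pickle.load(open('side0.pkl','rb'))
im=c['image'];hsv=cv2.cvtColor(im,cv2.COLOR_BGR2HSV)
def cen(lo,hi,x0,y0,x1,y1,z,nm):
    m=cv2.inRange(hsv[y0:y1,x0:x1],lo,hi); ys,xs=np.nonzero(m); uv=(xs.mean()+x0,ys.mean()+y0)
    print(nm,len(xs),np.round(uv,1),onz(c,uv,z).round(4))
cen((130,120,40),(160,255,255),315,230,340,255,.044,'purple')
cen((0,0,150),(180,60,255),220,198,246,222,.06,'stage')
cen((5,170,60),(16,255,255),375,205,398,225,.1,'torch')
b=im[200:265,362:405]
hb=hsv[195:270,355:410]; m=cv2.inRange(hb,(105,150,30),(120,255,255)); ys,xs=np.nonzero(m)
r=cv2.minAreaRect(np.stack([xs+355,ys+195],1).astype(np.float32)); print('holder',r)
B=cv2.boxPoints(r);print([onz(c,p,.055).round(3)[:2].tolist() for p in B], onz(c,r[0],.055).round(3))
# microscope base
m=cv2.inRange(hsv[185:252,140:262],(0,0,0),(180,255,45)); ys,xs=np.nonzero(m)
r=cv2.minAreaRect(np.stack([xs+140,ys+185],1).astype(np.float32)); print('mic',r,[onz(c,p,.016).round(3)[:2].tolist() for p in cv2.boxPoints(r)])
hb=hsv[195:265,275:347]; m=cv2.inRange(hb,(5,100,60),(16,255,255)); ys,xs=np.nonzero(m)
r=cv2.minAreaRect(np.stack([xs+275,ys+195],1).astype(np.float32)); print('tray',r,[onz(c,p,.008).round(3)[:2].tolist() for p in cv2.boxPoints(r)])
for n,uv,z in(('green',(297,213),.04),('yellow',(297,242),.04),('jar',(375,165),.085),('beaker',(289,138),.05),('dish',(174,303),.016),('brushtop',(389,245),.098),('tail',(383,213),.14),('barreltip?',(182,212),.17)):
    print(n,onz(c,uv,z).round(3))
z=cv2.resize(im[180:270,120:410],None,fx=2.7,fy=2.7,interpolation=cv2.INTER_CUBIC); z2=cv2.resize(s['image'][180:330,225:400],None,fx=2.3,fy=2.3)
o=np.zeros((z.shape[0]+z2.shape[0],max(z.shape[1],z2.shape[1]),3),np.uint8);o[:z.shape[0],:z.shape[1]]=z;o[z.shape[0]:,:z2.shape[1]]=z2;cv2.imwrite('pics/crop1.png',o)
E
```

```text
purple 80 [326.6 241.5] [ 0.5016 -0.1624  0.044 ]
stage 193 [232.3 209.1] [0.6031 0.1171 0.06  ]
torch 41 [381.5 215.7] [ 0.5679 -0.3157  0.1   ]
holder ((382.2137451171875, 232.0301513671875), (56.111045837402344, 29.416427612304688), 83.9909896850586)
[[0.606, -0.279], [0.613, -0.368], [0.446, -0.374], [0.439, -0.287]] [ 0.525 -0.327  0.055]
mic ((196.84616088867188, 218.7307891845703), (41.3805046081543, 114.72794342041016), 78.69007110595703) [[0.615, 0.419], [0.679, 0.07], [0.55, 0.046], [0.489, 0.39]]
tray ((310.4999694824219, 228.0), (56.99999237060547, 55.99999237060547), 0.0) [[0.463, -0.028], [0.637, -0.032], [0.633, -0.211], [0.459, -0.203]]
green [ 0.59  -0.076  0.04 ]
yellow [ 0.502 -0.074  0.04 ]
jar [ 0.722 -0.31   0.085]
beaker [ 0.824 -0.058  0.05 ]
dish [0.33  0.297 0.016]
brushtop [ 0.484 -0.332  0.098]
tail [ 0.57 -0.31  0.14]
barreltip? [0.58  0.238 0.17 ]
```

View pics/crop1.png

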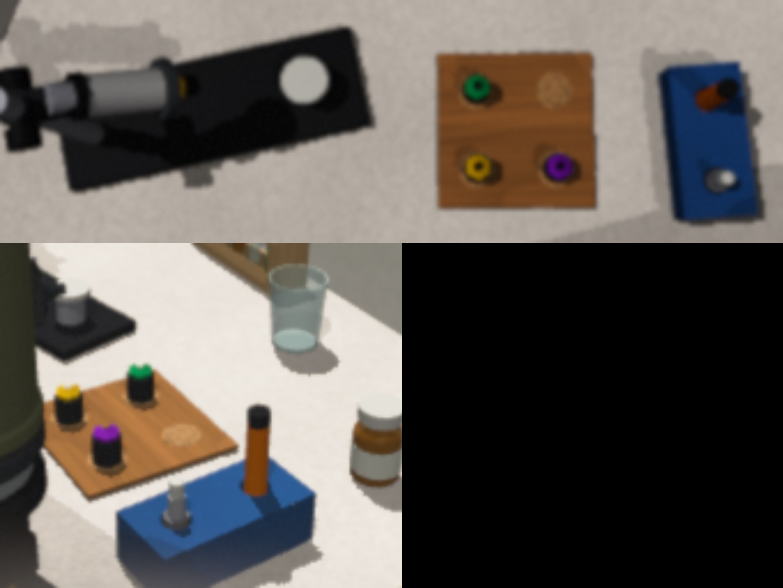

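Top view: stage at (232,209), purple at (327,242), torch tail at (384,213), brush at (388,246), and the barrel comes in from the left (+y). The side view confirms the torch is upright in the far hole. I'm heading above the purple sample.

Emit:
{"api": "servo_tool", "payload": {
  "plan": [
    [0.7,[3.1,-2.5,0],[0,0,0]],
    [0.7,[3.1,-2.5,0],[0,0,0]],
    [0.7,[3.1,-2.5,0],[0,0,0]],
    [0.7,[3.1,-2.5,0],[0,0,0]],
    [0.7,[3.1,-2.5,0],[0,0,0]],
    [0.7,[3.1,-2.5,0],[0,0,0]],
    [0.7,[3.1,-2.5,0],[0,0,0]],
    [0.7,[3.1,-2.5,0],[0,0,0]],
    [0.7,[3.1,-2.5,0],[0,0,0]],
    [0.7,[3.1,-2.5,0],[0,0,0]],
    [0.7,[3.1,-2.5,0],[0,0,0]],
    [0.7,[3.1,-2.5,0],[0,0,0]],
    [0.7,[3.1,-2.5,0],[0,0,0]],
    [0.7,[3.1,-2.5,0],[0,0,0]],
    [0.7,[0,0,0],[0,0,-7]],
    [0.7,[0,0,0],[0,0,-7]],
    [0.7,[0,0,0],[0,0,-7]],
    [0.7,[0,0,0],[0,0,-7]],
    [0.7,[0,0,0],[0,0,-7]],
    [0.7,[0,0,0],[0,0,-7]]
  ],
  "force": 20
}}

```text
time_s: 1.82
tool_pos: [0.5122, -0.1361, 0.2132]
tool_rot: [-179.4, -0.0, 58.6]
force: [-0.3, -0.4, 0.4]
grip_width: 0.0612
```

Emit:
{"api": "servo_tool", "payload": {
  "plan": [
    [0.7,[0,0,0],[0,0,-7]],
    [0.7,[0,0,0],[0,0,-7]],
    [0.7,[0,0,0],[0,0,-7]],
    [0.7,[0,0,0],[0,0,-7]],
    [0.7,[0,0,0],[0,0,-2]],
    [0.7,[0,0,0],[0,0,0]]
  ]
}}

```text
time_s: 2.32
tool_pos: [0.5107, -0.1354, 0.2115]
tool_rot: [-179.3, -0.4, 89.6]
force: [-0.8, 0.8, -0.1]
grip_width: 0.0606
```

```bash
cat >> h.py <<'E'
def delta(P,rpy):
    o=env.get_obs(); Q=R.from_euler('xyz',o['tool_rot'],degrees=True); T=R.from_euler('xyz',rpy,degrees=True)
    print('pose',o['tool_pos'].round(4),o['tool_rot'].round(2),'t',round(o['time_s'],2),'w',round(o['grip_width'],4),'q',o['qpos'].round(1))
    print('shift cm',(Q.inv().apply(np.array(P)-o['tool_pos'])*100).round(2),'turn',(Q.inv()*T).as_rotvec(degrees=True).round(2))
E
python3 - <<'E'
from h import *
c=cam('wrist'); im=c['image'].copy()
hsv=cv2.cvtColor(im,cv2.COLOR_BGR2HSV); m=cv2.inRange(hsv,(128,120,40),(165,255,255)); ys,xs=np.nonzero(m)
print(len(xs),xs.mean(),ys.mean(),onz(c,(xs.mean(),ys.mean()),.045))
for p in((.502,-.162,.05),(.502,-.162,.008)): print(proj(c,p))
cv2.imwrite('pics/w1.png',im)
delta((.502,-.162,.1),(180,0,90))
E
```

```text
503 269.337972166998 213.49502982107356 [ 0.50213756 -0.15968036  0.045     ]
[269.07807076 217.00686396]
[270.27912634 206.44901575]
pose [ 0.5107 -0.1354  0.2114] [-179.34   -0.38   89.46] t 2.37 w 0.061 q [ 44.5   6.6 -34.5  99.6   3.6  75.6   8.6]
shift cm [-2.74 -0.72 11.13] turn [-0.66 -0.39 -0.54]
```

View pics/w1.png

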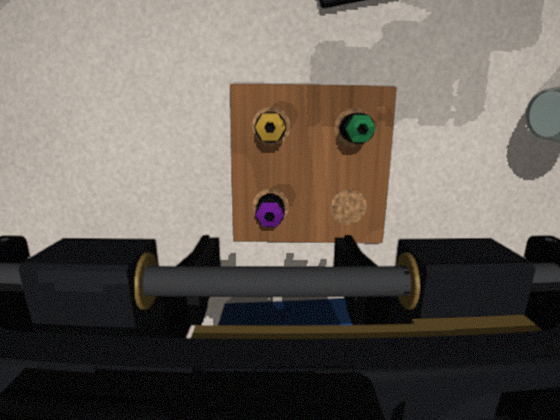

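The close look agrees: purple is at pixel (269,213), which gives (0.502,-0.161). I'll centre over it and go down.

Emit:
{"api": "servo_tool", "payload": {
  "plan": [
    [0.7,[-1.3,-0.4,2.5],[-0.6,-0.4,-0.5]],
    [0.7,[-1.3,-0.4,2.5],[0,0,0]],
    [0.7,[0,0,2.5],[0,0,0]],
    [0.7,[0,0,2.5],[0,0,0]],
    [0.7,[0,0,1],[0,0,0]],
    [0.7,[0,0,0],[0,0,0]]
  ]
}}

```text
time_s: 2.87
tool_pos: [0.5037, -0.1627, 0.0993]
tool_rot: [179.8, 0.2, 89.5]
force: [-0.7, -0.1, 1.0]
grip_width: 0.0609
```

```bash
python3 - <<'E'
from h import *
delta((.502,-.161,.013),(180,0,90))
E
```

```text
pose [ 0.5037 -0.1627  0.0993] [1.7975e+02 1.7000e-01 8.9500e+01] t 2.87 w 0.0609 q [ 45.   11.7 -33.  108.    7.3  62.    8.7]
shift cm [ 0.2  -0.21  8.63] turn [ 0.25  0.17 -0.5 ]
```

Emit:
{"api": "servo_tool", "payload": {
  "plan": [
    [0.7,[0.2,-0.2,2],[0,0,0]],
    [0.7,[0,0,2],[0,0,0]],
    [0.7,[0,0,2],[0,0,0]],
    [0.7,[0,0,1.5],[0,0,0]],
    [0.7,[0,0,0.8],[0,0,0]],
    [0.7,[0,0,0.2],[0,0,0]],
    [0.7,[0,0,0],[0,0,0]]
  ]
}}

```text
time_s: 3.45
tool_pos: [0.5088, -0.162, 0.019]
tool_rot: [179.2, 0.4, 89.3]
force: [0.2, 1.4, 0.2]
grip_width: 0.0613
```

```bash
python3 - <<'E'
from h import *
delta((.502,-.161,.013),(180,0,90))
E
```

```text
pose [ 0.5088 -0.162   0.019 ] [179.18   0.38  89.28] t 3.45 w 0.0613 q [ 42.9  18.  -31.7 111.6  12.   52.7   4.5]
shift cm [ 0.09 -0.69  0.59] turn [ 0.82  0.38 -0.72]
```

Emit:
{"api": "servo_tool", "payload": {
  "plan": [
    [0.7,[0,-0.7,0.3],[0.8,0.4,-0.7]],
    [0.7,[0,0,0.2],[0,0,0]],
    [0.7,[0,0,0],[0,0,0]]
  ]
}}

```text
time_s: 3.7
tool_pos: [0.5036, -0.1625, 0.0167]
tool_rot: [179.8, 0.1, 90.0]
force: [1.0, -0.0, -0.5]
grip_width: 0.0609
```

```bash
python3 - <<'E'
from h import *
delta((.502,-.161,.013),(180,0,90))
E
```

```text
pose [ 0.5036 -0.1625  0.0167] [1.7981e+02 6.0000e-02 9.0040e+01] t 3.7 w 0.0609 q [ 43.3  18.2 -31.8 111.7  11.9  53.1   5.6]
shift cm [ 0.15 -0.16  0.37] turn [0.19 0.06 0.04]
```

Emit:
{"api": "servo_tool", "payload": {
  "plan": [
    [0.7,[0.1,-0.1,0.4],[0,0,0]],
    [0.7,[0,0,0.1],[0,0,0]],
    [0.2,[0,0,0],[0,0,0]],
    [0.2,[0,0,0],[0,0,0]],
    [0.2,[0,0,0],[0,0,0]],
    [0.2,[0,0,0],[0,0,0]],
    [0.2,[0,0,0],[0,0,0]]
  ]
}}

```text
time_s: 4.28
tool_pos: [0.5036, -0.1622, 0.013]
tool_rot: [179.7, 0.2, 90.0]
force: [0.7, 0.1, -0.3]
grip_width: 0.0355
```

Emit:
{"api": "servo_tool", "payload": {
  "plan": [
    [0.2,[0,0,0],[0,0,0]],
    [0.2,[0,0,0],[0,0,0]],
    [0.2,[0,0,0],[0,0,0]],
    [0.2,[0,0,0],[0,0,0]],
    [0.2,[0,0,-1],[0,0,0]],
    [0.2,[0,0,-2],[0,0,0]],
    [0.2,[0,0,-3],[0,0,0]],
    [0.2,[0,0,-3],[0,0,0]],
    [0.2,[0,0,-3],[0,0,0]],
    [0.2,[0,0,-3],[0,0,0]],
    [0.2,[0,0,-1.5],[0,0,0]],
    [0.2,[0,0,0],[0,0,0]]
  ]
}}

```text
time_s: 5.28
tool_pos: [0.5008, -0.1598, 0.1878]
tool_rot: [179.9, -0.0, 90.2]
force: [0.9, -0.0, 0.3]
grip_width: 0.0312
```

```bash
python3 - <<'E'
from h import *
delta((.603,.117,.17),(180,0,100))
E
```

```text
pose [ 0.5008 -0.1598  0.1878] [ 1.7986e+02 -1.0000e-02  9.0160e+01] t 5.28 w 0.0312 q [ 46.7   6.4 -33.8 102.6   3.7  72.   12.1]
shift cm [27.65 10.29  1.81] turn [ 0.14  0.   -9.84]
```

Emit:
{"api": "servo_tool", "payload": {
  "plan": [
    [0.2,[2.7,1.2,0],[0,0,-1.2]],
    [0.2,[2.7,1.2,0],[0,0,-1.2]],
    [0.2,[2.7,1.2,0],[0,0,-1.2]],
    [0.2,[2.7,1.2,0],[0,0,-1.2]],
    [0.2,[2.7,1.2,0],[0,0,-1.2]],
    [0.2,[2.7,1.2,0],[0,0,-1.2]],
    [0.2,[2.7,1.2,0],[0,0,-1.2]],
    [0.2,[2.7,1.2,0],[0,0,-1.2]],
    [0.2,[0,0,0],[0,0,0]],
    [0.2,[0,0,0],[0,0,0]]
  ]
}}

```text
time_s: 6.12
tool_pos: [0.5793, 0.0699, 0.1823]
tool_rot: [-179.8, 0.0, 99.9]
force: [-0.7, -0.9, -0.1]
grip_width: 0.0316
```

```bash
python3 - <<'E'
from h import *
c=cam('wrist'); im=c['image'].copy()
delta((.603,.117,.17),(180,0,100))
print(proj(c,(.603,.117,.06)))
g=cv2.cvtColor(im,cv2.COLOR_BGR2HSV)
m=cv2.inRange(g,(0,0,140),(180,70,255)); n,l,st,ce=cv2.connectedComponentsWithStats(m)
for i in range(1,n):
    if st[i,4]>800: print(st[i],ce[i].round(1),onz(c,ce[i],.06).round(4))
cv2.imwrite('pics/w2.png',im)
E
```

```text
pose [0.5789 0.0707 0.1823] [-1.7983e+02 -4.0000e-02  9.9910e+01] t 6.17 w 0.0315 q [ 27.2  16.4 -43.4  94.7  11.6  73.7  -8.4]
shift cm [4.14 3.17 1.22] turn [-0.17 -0.04 -0.09]
[311.76206174 152.72319312]
[     0      0    560    266 107608] [264.8 125.4] [0.5592 0.1328 0.06  ]
[ 283  121   59   59 2744] [312.2 149.9] [0.6029 0.1195 0.06  ]
[  39  293   48   42 1580] [ 62.9 313.1] [ 0.3815 -0.0881  0.06  ]
[474 293  41  38 935] [495.5 306.5] [ 0.8228 -0.0025  0.06  ]
[447 394  41  26 835] [466.7 406.6] [ 0.842  -0.1367  0.06  ]
```

View pics/w2.png

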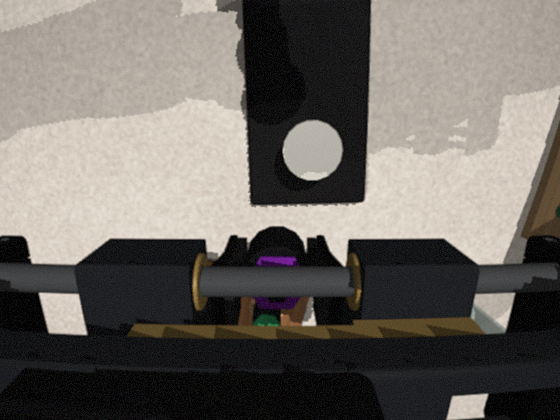

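Stage disc is at pixel (312,150), which gives (0.603,0.119); the sample is upright in the fingers. Target TCP is (0.603,0.117).

Emit:
{"api": "servo_tool", "payload": {
  "plan": [
    [0.2,[2,1.6,0.6],[0,0,0]],
    [0.2,[2,1.6,1.2],[0,0,0]],
    [0.2,[0,0,1.5],[0,0,0]],
    [0.2,[0,0,1.5],[0,0,0]],
    [0.2,[0,0,0],[0,0,0]],
    [0.2,[0,0,0],[0,0,0]]
  ]
}}

```text
time_s: 6.67
tool_pos: [0.6036, 0.1088, 0.1302]
tool_rot: [-179.6, 0.2, 99.3]
force: [-0.3, 0.2, 0.6]
grip_width: 0.0316
```

```bash
python3 - <<'E'
from h import *
delta((.603,.117,.066),(180,0,100))
E
```

```text
pose [0.6036 0.1088 0.1302] [-179.64    0.2    99.3 ] t 6.67 w 0.0316 q [ 21.3  23.1 -42.5  93.7  16.5  70.1 -15.5]
shift cm [0.84 0.11 6.41] turn [-0.36  0.2  -0.7 ]
```

Emit:
{"api": "servo_tool", "payload": {
  "plan": [
    [0.2,[0.8,0.1,1],[-0.4,0.2,-0.7]],
    [0.2,[0,0,1.4],[0,0,0]],
    [0.2,[0,0,1.4],[0,0,0]],
    [0.2,[0,0,0.9],[0,0,0]],
    [0.2,[0,0,0.4],[0,0,0]],
    [0.2,[0,0,0],[0,0,0]]
  ]
}}

```text
time_s: 7.17
tool_pos: [0.6047, 0.1099, 0.0776]
tool_rot: [179.9, 0.2, 99.5]
force: [0.0, 0.7, -1.3]
grip_width: 0.0314
```

```bash
python3 - <<'E'
from h import *
delta((.603,.117,.066),(180,0,100))
E
```

```text
pose [0.6047 0.1099 0.0776] [179.87   0.25  99.49] t 7.17 w 0.0314 q [ 20.2  25.8 -41.4  96.8  18.9  64.4 -17.1]
shift cm [ 0.74 -0.05  1.15] turn [ 0.13  0.25 -0.51]
```

Emit:
{"api": "servo_tool", "payload": {
  "plan": [
    [0.2,[0.8,0,0.2],[0.1,0.2,-0.5]],
    [0.2,[0.2,0,0.2],[0,0,0]],
    [0.2,[0,0,0],[0,0,0]]
  ]
}}

```text
time_s: 7.42
tool_pos: [0.6033, 0.1199, 0.0734]
tool_rot: [180.0, 0.0, 100.0]
force: [-0.7, -0.4, -0.8]
grip_width: 0.0315
```

```bash
python3 - <<'E'
from h import *
delta((.603,.117,.066),(180,0,100))
E
```

```text
pose [0.6033 0.1199 0.0734] [1.7998e+02 4.0000e-02 9.9960e+01] t 7.42 w 0.0315 q [ 19.5  26.3 -41.6  96.8  19.1  64.2 -17.6]
shift cm [-0.28 -0.08  0.74] turn [ 0.02  0.04 -0.04]
```

Emit:
{"api": "servo_tool", "payload": {
  "plan": [
    [0.2,[-0.2,0,0.3],[0,0,0]],
    [0.2,[0,0,0.2],[0,0,0]],
    [0.2,[0,0,0.2],[0,0,0]],
    [0.2,[0,0,0],[0,0,0]]
  ]
}}

```text
time_s: 7.75
tool_pos: [0.6045, 0.1189, 0.0671]
tool_rot: [179.8, 0.0, 100.0]
force: [0.2, -0.4, -0.7]
grip_width: 0.0312
```

```bash
python3 - <<'E'
from h import *
delta((.603,.117,.065),(180,0,100)); print(env.get_obs()['force'])
c=cam('top'); s=cam('side')
a=cv2.resize(c['image'][170:250,120:280],None,fx=4,fy=3.5); b=cv2.resize(s['image'][150:260,210:300],None,fx=3.5,fy=2.9)
o=np.zeros((600,640,3),np.uint8);o[:280]=a;o[280:280+b.shape[0],:b.shape[1]]=b[:320];cv2.imwrite('pics/c3.png',o)
E
```

```text
pose [0.6045 0.1189 0.0671] [1.7984e+02 4.0000e-02 1.0004e+02] t 7.75 w 0.0312 q [ 19.4  26.7 -41.4  97.1  19.5  63.4 -17.7]
shift cm [-0.16 -0.18  0.21] turn [0.16 0.04 0.04]
[ 0.2309576  -0.39897819 -0.74023291]
```

View pics/c3.png

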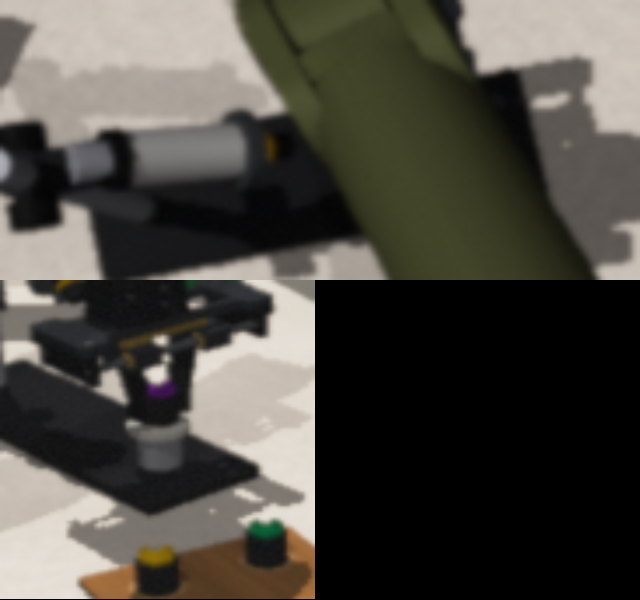

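The sample hangs centred just above the disc. I'll lower the last 2 mm.

Emit:
{"api": "servo_tool", "payload": {
  "plan": [
    [0.2,[-0.15,-0.15,0.1],[0,0,0]],
    [0.2,[0,0,0.1],[0,0,0]],
    [0.2,[0,0,0.1],[0,0,0]],
    [0.2,[0,0,0],[0,0,0]]
  ]
}}

```text
time_s: 8.18
tool_pos: [0.6039, 0.1172, 0.0651]
tool_rot: [179.7, 0.0, 100.0]
force: [0.3, -0.3, -0.6]
grip_width: 0.0313
```

Emit:
{"api": "servo_tool", "payload": {
  "plan": [
    [0.2,[0,0,0.15],[0,0,0]],
    [0.2,[0,0,0.1],[0,0,0]],
    [0.2,[0,0,0],[0,0,0]]
  ]
}}

```text
time_s: 8.43
tool_pos: [0.6042, 0.1173, 0.0654]
tool_rot: [179.7, 0.1, 100.0]
force: [0.4, 0.3, -0.8]
grip_width: 0.0315
```

Emit:
{"api": "servo_tool", "payload": {
  "plan": [
    [0.2,[0,0,0.3],[0,0,0]],
    [0.2,[0,0,0.2],[0,0,0]]
  ]
}}

```text
time_s: 8.6
tool_pos: [0.6046, 0.1174, 0.0648]
tool_rot: [179.7, 0.2, 100.0]
force: [-7.0, -1.6, 12.6]
grip_width: 0.0317
```

Contact felt. I'll relax the push, release, and rise.

Emit:
{"api": "servo_tool", "payload": {
  "plan": [
    [0.2,[-0.1,-0.1,0],[0,0,0]],
    [0.2,[0,0,0],[0,0,0]],
    [0.6,[0,0,0],[0,0,0]],
    [0.6,[0,0,0],[0,0,0]],
    [0.6,[0,0,0],[0,0,0]],
    [0.6,[0,0,0],[0,0,0]],
    [0.6,[0,0,0],[0,0,0]],
    [0.6,[0,0,0],[0,0,0]],
    [0.6,[0,0,-1],[0,0,0]],
    [0.6,[0,0,-2],[0,0,0]],
    [0.6,[0,0,-3],[0,0,0]],
    [0.6,[0,0,-3],[0,0,0]],
    [0.6,[0,0,-3],[0,0,0]],
    [0.6,[0,0,-2],[0,0,0]],
    [0.6,[-4,0,0],[0,0,0]],
    [0.6,[-4,0,0],[0,0,0]],
    [0.6,[0,0,0],[0,0,0]]
  ]
}}

```text
time_s: 10.02
tool_pos: [0.6168, 0.0403, 0.2166]
tool_rot: [179.5, 0.2, 100.6]
force: [0.1, -2.0, -0.2]
grip_width: 0.0521
```

```bash
python3 - <<'E'
from h import *
c=cam('wrist'); im=c['image'].copy()
delta((.57,-.315,.23),(180,0,75))
g=cv2.cvtColor(im,cv2.COLOR_BGR2HSV)
m=cv2.inRange(g,(128,120,40),(165,255,255)); ys,xs=np.nonzero(m); print(len(xs),onz(c,(xs.mean(),ys.mean()),.097))
m=cv2.inRange(g,(0,0,140),(180,70,255)); n,l,st,ce=cv2.connectedComponentsWithStats(m)
cv2.imwrite('pics/w4.png',im)
E
```

```text
pose [0.616  0.0444 0.2168] [1.7953e+02 1.0000e-02 1.0076e+02] t 10.07 w 0.0522 q [ 27.7  19.  -42.7  87.8  13.1  77.8  -5.3]
shift cm [-34.45 -11.22  -1.41] turn [ 0.46 -0.09 25.76]
811 [0.60537669 0.11738013 0.097     ]
```

View pics/w4.png

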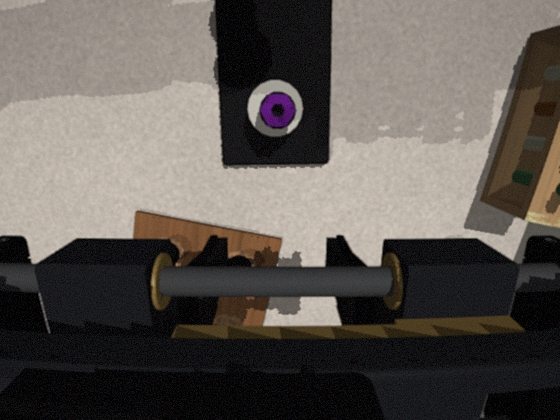

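Sample stands upright on the disc: crystal at pixel (277,110), about 2 mm off centre. Next I'll go past the torch so the wrist camera can see it.

Emit:
{"api": "servo_tool", "payload": {
  "plan": [
    [0.6,[-3.85,-1.25,-0.3],[0,0,0]],
    [0.6,[-3.85,-1.25,-0.3],[0,0,0]],
    [0.6,[-3.85,-1.25,-0.3],[0,0,0]],
    [0.6,[-3.85,-1.25,-0.3],[0,0,0]],
    [0.6,[-3.85,-1.25,-0.3],[0,0,0]],
    [0.6,[-3.85,-1.25,-0.3],[0,0,0]],
    [0.6,[-3.85,-1.25,-0.3],[0,0,0]],
    [0.6,[-3.85,-1.25,-0.3],[0,0,0]],
    [0.6,[-3.85,-1.25,0],[0,0,0]],
    [0.6,[-3.85,-1.25,0],[0,0,0]],
    [0.6,[-3.85,-1.25,0],[0,0,0]],
    [0.6,[0,0,0],[0,0,6]],
    [0.6,[0,0,0],[0,0,6]],
    [0.6,[0,0,0],[0,0,0]]
  ]
}}

```text
time_s: 11.23
tool_pos: [0.5645, -0.3959, 0.2425]
tool_rot: [179.2, -0.7, 89.5]
force: [-0.4, -0.1, -0.7]
grip_width: 0.052
```

```bash
python3 - <<'E'
from h import *
c=cam('wrist'); im=c['image'].copy()
delta((.57,-.315,.23),(180,0,88))
for p in((.57,-.315,.14),(.57,-.315,.055)): print(proj(c,p))
cv2.imwrite('pics/w5.png',im)
E
```

```text
pose [ 0.565  -0.3948  0.2427] [179.15  -0.69  89.85] t 11.28 w 0.0519 q [ 54.1  25.2 -29.6  74.5  11.2  82.9  25.4]
shift cm [7.97 0.46 1.37] turn [ 0.84 -0.7   1.85]
[279.4992715  107.74374514]
[277.56643309 110.84595599]
```

View pics/w5.png

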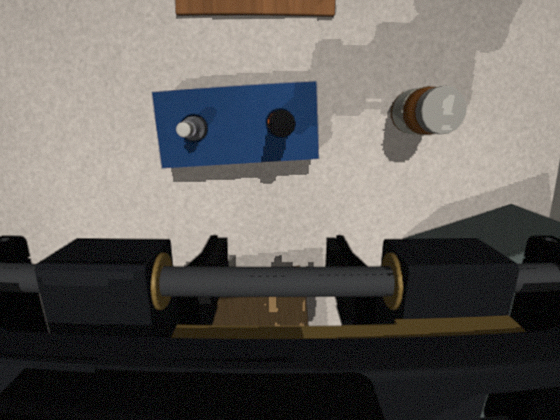

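```bash
python3 - <<'E'
from h import *
c=cam('wrist'); g=c['image']
m=((g[100:145,255:305].max(2)<60)&(g[100:145,255:305,0]<45)).astype(np.uint8)
n,l,st,ce=cv2.connectedComponentsWithStats(m); i=1+np.argmax(st[1:,4]); print(st[i],ce[i]+[255,100])
for uv in(ce[i]+[255,100],(280,122)): print(onz(c,uv,.14))
h=cv2.cvtColor(g,cv2.COLOR_BGR2HSV); m=cv2.inRange(h[60:180,130:330],(105,150,30),(120,255,255)); ys,xs=np.nonzero(m)
r=cv2.minAreaRect(np.stack([xs+130,ys+60],1).astype(np.float32)); P=np.array([onz(c,p,.055)[:2] for p in cv2.boxPoints(r)]);print(P.round(3),P.mean(0))
delta((.57,-.325,.23),(180,0,88))
E
```

```text
[ 11  10  29  30 636] [280.27044025 124.66352201]
[ 0.57070742 -0.32681163  0.14      ]
[ 0.57049392 -0.32474481  0.14      ]
[[ 0.442 -0.294]
 [ 0.608 -0.286]
 [ 0.615 -0.364]
 [ 0.44  -0.373]] [ 0.52600221 -0.3289898 ]
pose [ 0.5655 -0.3937  0.2429] [179.13  -0.7   90.02] t 11.33 w 0.052 q [ 54.1  25.2 -29.7  74.5  11.2  82.9  25.5]
shift cm [6.85 0.43 1.38] turn [ 0.86 -0.72  2.02]
```

Tail cap centre is at pixel (280,124), giving (0.571,-0.326), which agrees with the holder fit. I'll move above it and check before going down.

Emit:
{"api": "servo_tool", "payload": {
  "plan": [
    [0.6,[3.4,0.3,1],[0.8,-0.7,2]],
    [0.6,[3.4,0.2,1.5],[0,0,0]],
    [0.6,[0,0,1.5],[0,0,0]],
    [0.6,[0,0,1],[0,0,0]],
    [0.6,[0,0,0],[0,0,0]],
    [0.6,[0,0,0],[0,0,0]]
  ]
}}

```text
time_s: 11.83
tool_pos: [0.5757, -0.3149, 0.1944]
tool_rot: [179.7, -0.0, 89.3]
force: [-0.5, -0.6, 0.0]
grip_width: 0.052
```

```bash
python3 - <<'E'
from h import *
delta((.571,-.326,.098),(180,0,88))
E
```

```text
pose [ 0.5757 -0.3149  0.1944] [ 1.797e+02 -4.000e-02  8.931e+01] t 11.83 w 0.052 q [ 50.2  22.6 -31.1  83.7  11.6  76.6  17.7]
shift cm [-1.12 -0.51  9.64] turn [ 0.3  -0.04  1.31]
```

Emit:
{"api": "servo_tool", "payload": {
  "plan": [
    [0.6,[-1,-0.5,0.8],[0.3,0,1.3]],
    [0.6,[0,0,1.2],[0,0,0]],
    [0.6,[0,0,0],[0,0,0]]
  ]
}}

```text
time_s: 12.08
tool_pos: [0.5709, -0.3275, 0.1748]
tool_rot: [179.9, 0.1, 87.9]
force: [0.7, 0.0, -0.9]
grip_width: 0.0523
```

```bash
python3 - <<'E'
from h import *
delta((.571,-.326,.098),(180,0,88))
E
```

```text
pose [ 0.5709 -0.3275  0.1748] [1.7988e+02 7.0000e-02 8.7890e+01] t 12.08 w 0.0523 q [ 50.6  23.5 -30.4  84.8  12.1  74.8  17.1]
shift cm [ 0.16 -0.02  7.68] turn [ 0.12  0.07 -0.11]
```

Emit:
{"api": "servo_tool", "payload": {
  "plan": [
    [0.6,[0.1,-0.1,1.2],[0,0,0]],
    [0.6,[0,-0.1,1.2],[0,0,0]],
    [0.6,[0,-0.1,1.2],[0,0,0]],
    [0.6,[0,-0.1,1.2],[0,0,0]],
    [0.6,[0,-0.1,1.2],[0,0,0]],
    [0.6,[0,0,0.9],[0,0,0]],
    [0.6,[0,0,0.3],[0,0,0]],
    [0.6,[0,0,0],[0,0,0]]
  ]
}}

```text
time_s: 12.75
tool_pos: [0.563, -0.329, 0.0924]
tool_rot: [-179.9, -0.0, 87.6]
force: [-0.1, 0.8, 0.2]
grip_width: 0.0524
```

```bash
python3 - <<'E'
from h import *
delta((.571,-.326,.098),(180,0,88))
E
```

```text
pose [ 0.563  -0.329   0.0924] [-1.7992e+02 -1.0000e-02  8.7640e+01] t 12.75 w 0.0524 q [ 50.6  26.6 -29.4  90.5  13.9  66.6  15.9]
shift cm [ 0.33  0.79 -0.56] turn [-0.08 -0.01 -0.36]
```

Emit:
{"api": "servo_tool", "payload": {
  "plan": [
    [0.6,[0.3,0.7,-0.4],[0,0,0]],
    [0.6,[0,0.1,0],[0,0,0]],
    [0.6,[0,0,0],[0,0,0]]
  ]
}}

```text
time_s: 13.0
tool_pos: [0.5724, -0.326, 0.0971]
tool_rot: [-180.0, -0.0, 87.6]
force: [-0.3, -0.8, 1.3]
grip_width: 0.0522
```

```bash
python3 - <<'E'
from h import *
delta((.571,-.326,.098),(180,0,88))
E
```

```text
pose [ 0.5724 -0.326   0.0971] [-1.7997e+02 -1.0000e-02  8.7640e+01] t 13.0 w 0.0522 q [ 49.9  27.1 -29.5  89.3  14.1  67.4  15.3]
shift cm [-0.   -0.14 -0.09] turn [-0.03 -0.01 -0.36]
```

Emit:
{"api": "servo_tool", "payload": {
  "plan": [
    [0.1,[0,0,0],[0,0,0]],
    [0.1,[0,0,0],[0,0,0]],
    [0.1,[0,0,0],[0,0,0]],
    [0.1,[0,0,0],[0,0,0]],
    [0.1,[0,0,0],[0,0,0]],
    [0.1,[0,0,0],[0,0,0]],
    [0.1,[0,0,0],[0,0,0]],
    [0.1,[0,0,0],[0,0,0]],
    [0.1,[0,0,0],[0,0,0]]
  ],
  "force": 40
}}

```text
time_s: 13.75
tool_pos: [0.5733, -0.3262, 0.0999]
tool_rot: [179.9, 0.1, 87.7]
force: [-0.6, 0.5, 0.8]
grip_width: 0.0209
```

Emit:
{"api": "servo_tool", "payload": {
  "plan": [
    [0.1,[0,0,-0.5],[0,0,0]],
    [0.1,[0,0,-1],[0,0,0]],
    [0.1,[0,0,-1],[0,0,0]],
    [0.1,[0,0,-1],[0,0,0]],
    [0.1,[0,0,-1],[0,0,0]],
    [0.1,[0,0,-1],[0,0,0]],
    [0.1,[0,0,-1],[0,0,0]],
    [0.1,[0,0,-2],[0,0,0]],
    [0.1,[0,0,-3],[0,0,0]],
    [0.1,[0,0,-3],[0,0,0]],
    [0.1,[0,0,-3],[0,0,0]],
    [0.1,[0,0,-2],[0,0,0]],
    [0.1,[0,0,0],[0,0,0]],
    [0.1,[0,0,0],[0,0,0]]
  ]
}}

```text
time_s: 14.92
tool_pos: [0.5732, -0.3251, 0.3144]
tool_rot: [179.6, 0.2, 87.7]
force: [0.5, 0.3, -2.3]
grip_width: 0.021
```

```bash
cat >> h.py <<'E'
def goal(C,d,tilt=45,yawm=10.5,tcp=.089):
    # beam dir tilted from down towards microscope +y; tool y = microscope +x ; returns TCP & rpy
    a=np.radians(yawm);t=np.radians(tilt)
    my=np.array([-np.sin(a),np.cos(a),0]); mx=np.array([np.cos(a),np.sin(a),0])
    z=np.sin(t)*my-np.array([0,0,np.cos(t)]); y=mx; x=np.cross(y,z)
    return np.array(C)-(d+tcp)*z, R.from_matrix(np.stack([x,y,z],1)).as_euler('xyz',degrees=True)
E
python3 - <<'E'
from h import *
P,r=goal((.604,.117,.096),.07); print(P,r); delta(P,r)
P,r=goal((.604,.117,.096),.13); print(P,r); delta(P,r)
s=cam('side');cv2.imwrite('pics/s6.png',s['image'])
E
```

```text
[0.62448874 0.00645267 0.20842998] [180.  -45.  100.5]
pose [ 0.5732 -0.3251  0.3144] [179.61   0.21  87.72] t 14.92 w 0.021 q [ 49.9  20.5 -31.1  72.6  10.5  89.2  18.1]
shift cm [33.37  3.74 10.5 ] turn [  5.37  45.06 -11.97]
[ 0.63222033 -0.0352633   0.25085639] [180.  -45.  100.5]
pose [ 0.5732 -0.3251  0.3144] [179.61   0.21  87.72] t 14.92 w 0.021 q [ 49.9  20.5 -31.1  72.6  10.5  89.2  18.1]
shift cm [29.21  4.71  6.28] turn [  5.37  45.06 -11.97]
```

View pics/s6.png

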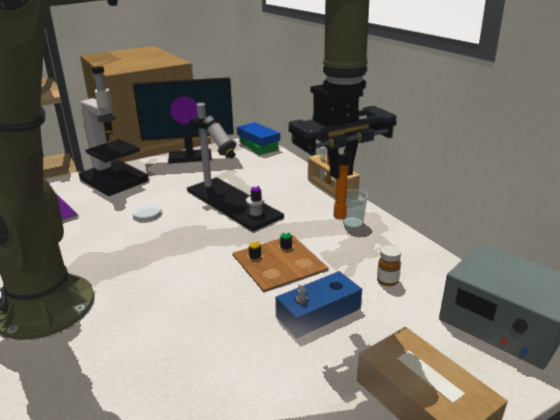

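Torch is out and hanging vertically; the sample is upright on the stage at pixel (256,195). I'll move over, turn to yaw 100.5, then tilt.

Emit:
{"api": "servo_tool", "payload": {
  "plan": [
    [0.1,[2.8,0.5,0],[0,0,0]],
    [0.1,[2.8,0.5,0],[0,0,0]],
    [0.1,[2.8,0.5,0],[0,0,0]],
    [0.1,[2.8,0.5,0],[0,0,0]],
    [0.1,[2.8,0.5,0],[0,0,0]],
    [0.1,[2.8,0.5,0],[0,0,0]],
    [0.1,[2.8,0.5,0],[0,0,0]],
    [0.1,[2.8,0.5,0],[0,0,0]],
    [0.1,[2.8,0.5,0],[0,0,0]],
    [0.1,[0,0,0],[0.2,0,-6]],
    [0.1,[0,0,0],[0.2,0,-6]],
    [0.1,[0,0,0],[0,5,0]],
    [0.1,[0,0,0],[0,5,0]],
    [0.1,[0,0,0],[0,5,0]],
    [0.1,[0,0,0],[0,5,0]],
    [0.1,[0,0,0],[0,0,0]]
  ]
}}

```text
time_s: 16.3
tool_pos: [0.6183, -0.0579, 0.2856]
tool_rot: [-177.7, -21.5, 100.0]
force: [0.0, -1.8, -2.1]
grip_width: 0.0213
```

```bash
python3 - <<'E'
from h import *
P,r=goal((.604,.117,.096),.13); print(P,r); delta(P,r)
E
```

```text
[ 0.63222033 -0.0352633   0.25085639] [180.  -45.  100.5]
pose [ 0.6183 -0.0579  0.2856] [-177.67  -21.47   99.98] t 16.3 w 0.0213 q [ 41.8  26.7 -40.8  73.4  -3.3  93.2  13.5]
shift cm [0.58 1.92 3.88] turn [-2.01 23.51 -0.92]
```

Emit:
{"api": "servo_tool", "payload": {
  "plan": [
    [0.1,[0,0.5,0],[-0.5,5,-0.2]],
    [0.1,[0,0.5,0],[-0.5,5,-0.2]],
    [0.1,[0,0.5,0],[-0.5,5,-0.2]],
    [0.1,[0,0.4,0],[-0.5,5,-0.2]],
    [0.1,[0,0,0],[0,3.5,0]],
    [0.1,[0,0,0],[0,0,0]],
    [0.1,[0,0,0],[0,0,0]]
  ]
}}

```text
time_s: 16.88
tool_pos: [0.6345, -0.0501, 0.2773]
tool_rot: [-179.1, -45.4, 100.1]
force: [-0.3, 0.8, -1.4]
grip_width: 0.0214
```

```bash
python3 - <<'E'
from h import *
P,r=goal((.604,.117,.096),.10); print(P,r); delta(P,r)
E
```

```text
[ 0.62835454 -0.01440531  0.22964318] [180.  -45.  100.5]
pose [ 0.6345 -0.0501  0.2773] [-179.06  -45.37  100.08] t 16.88 w 0.0214 q [ 47.8  38.8 -43.   68.6 -17.1  97.7  18.6]
shift cm [-0.85  0.12  5.93] turn [-0.65 -0.38 -0.29]
```

Emit:
{"api": "servo_tool", "payload": {
  "plan": [
    [0.1,[-0.8,0.1,1.5],[-0.6,-0.4,-0.3]],
    [0.1,[0,0,1.5],[0,0,0]],
    [0.1,[0,0,1.5],[0,0,0]],
    [0.1,[0,0,1.4],[0,0,0]],
    [0.1,[0,0,0],[0,0,0]],
    [0.1,[0,0,0],[0,0,0]]
  ]
}}

```text
time_s: 17.38
tool_pos: [0.6268, -0.0068, 0.2294]
tool_rot: [179.9, -43.8, 101.3]
force: [0.1, -0.7, 0.5]
grip_width: 0.0212
```

```bash
python3 - <<'E'
from h import *
P,r=goal((.604,.117,.096),.07); print(P,r); delta(P,r)
E
```

```text
[0.62448874 0.00645267 0.20842998] [180.  -45.  100.5]
pose [ 0.6268 -0.0068  0.2294] [179.88 -43.8  101.26] t 17.38 w 0.0212 q [ 47.2  37.1 -43.6  76.6 -16.7  89.8  20.1]
shift cm [-0.48  0.03  2.45] turn [-0.41  1.19  0.54]
```

Emit:
{"api": "servo_tool", "payload": {
  "plan": [
    [0.1,[-0.5,0,1],[-0.4,1.2,0.5]],
    [0.1,[0,0,1.2],[0,0,0]],
    [0.1,[0,0,0],[0,0,0]],
    [0.1,[0,0,0],[0,0,0]]
  ]
}}

```text
time_s: 17.72
tool_pos: [0.6253, 0.0063, 0.2108]
tool_rot: [179.7, -44.8, 100.8]
force: [-0.3, -0.6, -1.4]
grip_width: 0.0214
```

```bash
python3 - <<'E'
from h import *
P,r=goal((.604,.117,.096),.07); print(P,r); delta(P,r)
s=cam('side');t=cam('top');w=cam('wrist')
o=get=env.get_obs(); Q=R.from_euler('xyz',o['tool_rot'],degrees=True); z=Q.apply([0,0,1])
for n,p in(('lens',o['tool_pos']+.089*z),('cry',(.604,.117,.096)),('tail',o['tool_pos']-.041*z)): print(n,p,proj(s,p),proj(t,p))
a=cv2.resize(s['image'][110:260,200:400],None,fx=3.5,fy=3.5,interpolation=cv2.INTER_CUBIC);cv2.imwrite('pics/s7.png',a)
b=np.vstack([w['image'][:300],cv2.resize(t['image'][180:260,180:367],(560,240))]);cv2.imwrite('pics/w7.png',b)
E
```

```text
[0.62448874 0.00645267 0.20842998] [180.  -45.  100.5]
pose [0.6253 0.0063 0.2108] [179.7  -44.78 100.77] t 17.72 w 0.0214 q [ 47.3  37.5 -43.8  79.  -17.5  87.1  20.6]
shift cm [-0.15 -0.07  0.19] turn [0.1  0.22 0.19]
lens [0.61432032 0.06809994 0.14829826] [265.78908555 175.96310981] [246.02635307 199.65776605]
cry (0.604, 0.117, 0.096) [254.98862663 187.43502684] [230.7546581  206.84050665]
tail [ 0.63071976 -0.02201939  0.24054556] [287.4492859  153.77461827] [278.3518326 185.8425262]
```

View pics/s7.png

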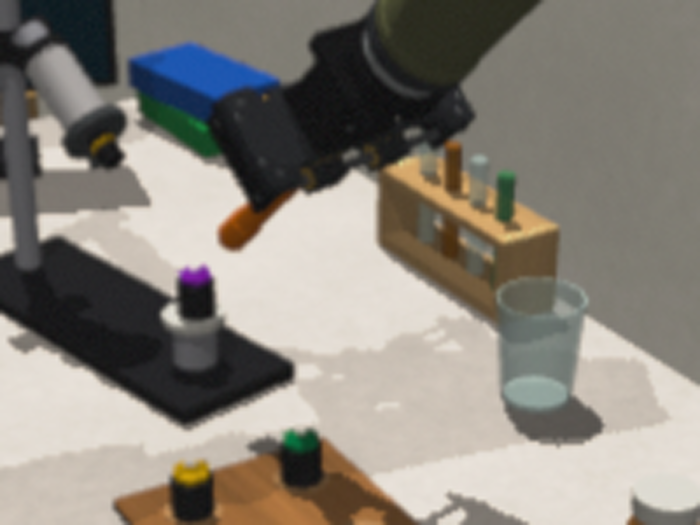

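View pics/w7.png

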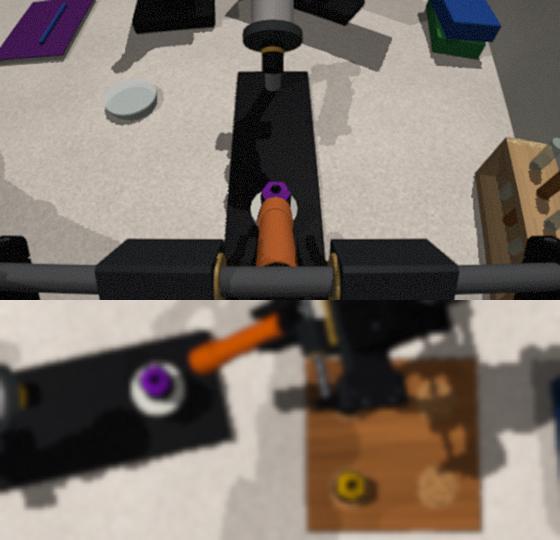

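Side and top views agree with the prediction: lens seen at (267,177) against (266,176) predicted, crystal at (256,189) against (255,187). A short hold to check stillness, then I'll hand in.

Emit:
{"api": "servo_tool", "payload": {
  "plan": [
    [0.1,[-0.1,0,0],[0,0,0]],
    [0.1,[0,0,0],[0,0,0]],
    [0.1,[0,0,0],[0,0,0]],
    [0.1,[0,0,0],[0,0,0]],
    [0.1,[0,0,0],[0,0,0]]
  ]
}}

```text
time_s: 18.28
tool_pos: [0.6268, 0.004, 0.2114]
tool_rot: [179.5, -44.7, 100.8]
force: [-0.4, 0.4, -0.8]
grip_width: 0.0212
```

```bash
python3 - <<'E'
from h import *
P,r=goal((.604,.117,.096),.07)
for _ in range(4): delta(P,r); cam('side')
o=env.get_obs(); print(o['joint_velocities'].round(2)); Q=R.from_euler('xyz',o['tool_rot'],degrees=True)
print('crystal in lens frame axes(tool)',Q.inv().apply(np.array([.604,.117,.096])-o['tool_pos'])-[0,0,.089])
E
```

```text
pose [0.6268 0.004  0.2114] [179.5  -44.74 100.79] t 18.28 w 0.0212 q [ 47.4  37.6 -43.7  78.8 -17.5  87.1  20.6]
shift cm [-0.01 -0.19  0.41] turn [0.29 0.26 0.2 ]
pose [0.6268 0.004  0.2114] [179.51 -44.74 100.78] t 18.33 w 0.0214 q [ 47.4  37.6 -43.7  78.8 -17.4  87.1  20.6]
shift cm [-0.01 -0.18  0.41] turn [0.29 0.26 0.2 ]
pose [0.6267 0.0041 0.2114] [179.51 -44.74 100.78] t 18.38 w 0.0212 q [ 47.4  37.6 -43.7  78.8 -17.5  87.1  20.6]
shift cm [-0.01 -0.18  0.4 ] turn [0.28 0.25 0.2 ]
pose [0.6267 0.0042 0.2114] [179.52 -44.75 100.79] t 18.43 w 0.0212 q [ 47.4  37.5 -43.7  78.8 -17.5  87.1  20.6]
shift cm [-0.02 -0.18  0.39] turn [0.28 0.25 0.2 ]
[-0.1  -0.12  0.04  0.04  0.11  0.06  0.  ]
crystal in lens frame axes(tool) [ 0.00048064 -0.00250949  0.07388755]
```

Still, on target at 74 mm and 45°.

```bash
python3 -c "
from cell import env
print(env.sign_off()); o=env.get_obs(); print(o['time_s'],o['tool_pos'],o['grip_width'])"
```

```text
the job is handed in; nothing more can be done
None
the job is handed in; nothing more can be done
```

The job is handed in, and my last checks showed both parts done; the hand-in itself gives no verdict.

- **Sample:** the purple sample was set down until the stage took its weight (about 13 N of push), then released. It stands upright about 2–3 mm off the stage centre.
- **Torch:** it was drawn straight up out of the holder and is held in the air at about 45°, lens down.
- **Aim:** the beam misses the crystal centre by about 2.5 mm, estimated from the tool pose and the crystal's measured position. The lens is about 74 mm from the crystal and about 0.148 m above the table.
- **Agreement:** the side and top pictures matched the predicted lens and crystal positions to within 1–2 pixels. The arm was still, and the job took about 18.4 s.
- **Other items:** the later pictures showed none of the other samples, brush, beaker, jar or dish visibly moved. I did not measure their positions again.

No check failed. Grip force on the torch is not read out directly; the 21 mm finger opening on the 22 mm barrel is the only sign of it.

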